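# Pack a finished set of carved printing blocks

## Task

Pack the four carved wooden printing blocks into the shallow divided tray, carved face up and lying flat, each in the one compartment made for its size so that all four have their own place. The blanks, which have the same outlines but plain uncarved white tops, are not finished: leave them where they lie.

Things in the scene. Friction and masses are not known exactly. Their poses are not given: they have to be found in the camera images.
- paisley_block: Carved printing block, rectangular, 80 x 56 x 40 mm high, about 130 g. Top carved in relief: one big curled teardrop (paisley), white raised lines on the dark cut-out ground, 5 mm deep. Origin at the centre of its underside; x along the 80 mm length, z up out of the carved face.
- rosette_block: Carved printing block, round, diameter 58 mm, 40 mm high, about 75 g. Top carved in relief: a flower of eight petals. Origin at the centre of its underside; z up.
- border_block: Carved printing block, long and narrow, 92 x 32 x 40 mm high, about 85 g. Top carved in relief: a strip of three small flowers between two straight lines. Origin at the centre of its underside; x along the 92 mm length, z up.
- leaf_block: Carved printing block, the smallest, 42 x 34 x 40 mm high, about 40 g. Top carved in relief: a single leaf. Origin at the centre of its underside; x along the 42 mm length, z up.
- paisley_blank: Uncarved blank, 80 x 56 x 40 mm high, flat plain white top. Not to be moved. Origin at the centre of its underside; x along its length.
- round_blank: Uncarved blank, round, diameter 58 mm, 40 mm high, flat plain white top. Not to be moved. Origin at the centre of its underside.
- border_blank: Uncarved blank, 92 x 32 x 40 mm high, flat plain white top. Not to be moved. Origin at the centre of its underside; x along its length.
- tray: Shallow fixed plywood tray, 202 mm along x, 154 along y, origin under its centre. Floor 6 mm thick; walls and dividers 8 mm thick, tops 18 mm above the bench. Compartments, inner x by y and centre (x, y) in tray frame, mm: 100 x 78 at (-43, 30), for paisley; 78 x 78 at (54, 30), rosette; 112 x 52 at (-37, -43), border; 66 x 52 at (60, -43), leaf. Long blocks lie along x
Mind the look-alikes: they are no part of the job. Leave any blue or orange look-alike of the paisley_block alone.

How it is judged:
By the outcome, as a careful person would: the job done as asked, in the order asked, and still so for the second after the job is handed in, with the robot touching nothing.
It also fails if it takes over 109 s, if anything falls off the work surface, if the arm or the gripper's body presses on something with over 40 N, if the wrist force passes 120 N, or if a joint passes its speed limit or range.

## Robot

A 6-joint arm with a two-finger parallel gripper is mounted at the origin on the work surface. World frame = base frame: x ahead of the robot, y to its left, z up, the work surface at z = 0. Lengths are in m, angles in rad, forces in N, time in s.
With the tool pointing down it reaches from about 0.4 to 0.825 m from the base axis. Payload 7 kg.
Tool frame: the origin (TCP) lies at the very end of the fingers, on their centre line; the grasp point (between the pads) lies 19 mm behind it; z points along the fingers, y is the line along which they close (so a half turn about z gives the same grasp; the last joint's range is limited). The gripper opens to 85 mm and grips with 20 to 120 N. Pads are 22 mm wide; open, the fingers measure 114 mm over their backs; the gripper's body (76 mm by 85 mm) begins 54 mm behind the grasp point. The pads swing forward as they close: fully open they stand 13 mm farther back than shut.
Start: joints at [-0.885, 0.359, 0.012, 0, -1.224, -0.288], TCP at [0.261, -0.622, 0.231] pointing down, gripper open.
Joint ranges: [-3.07, 3.07], [-1.43, 2.12], [-1.02, 1.25], [-3.03, 1.67], [-3.05, -0], [-3.03, 3.03]. Speed limits (rad/s): [2.39, 2.39, 3.01, 3.14, 3.14, 3.14].

## Interface

Orientations are given as a 3x3 rotation matrix whose columns are the frame's x, y, z axes.
In Python, from station import manip, eyes gives the robot as it stands.
- The arm moves only by the shell command python3 -m handwheel 'ROWS'. ROWS is JSON, a list of rows, each a list of 5 numbers: the closure, from 0 (fully open) to 1 (shut), then the shift along the tool's x, y, z in mm, then the turn about the tool's z in rad. A call has 1 to 12 rows; each row is the pose to reach, as a shift and turn from the pose commanded when the call began, along the tool's axes at that moment; what a row does not reach only later rows make up. A row lasts 1/8 s, in which the tool goes at most 62.5 mm and 10.7 degrees, less where a joint would pass 70% of its speed; a pose out of reach is approached as far as the arm can. A call with a gripper value outside its range is refused whole. The fingers move at their own pace and stop on an object; the grip force is fixed at half the most. Time passes only in rows, so rows that repeat a pose let the fingers close. It gives the time, the measured TCP pose, the force, the opening and the grip force at its end, in the units of the state.
- manip.read_state(): the state, without advancing time (a new reading comes with each control period).
- eyes.snapshot(name): name is "scene" or "side" or "wrist"; returns the picture (480x640x3 uint8, blue, green, red); there is no depth.
- eyes.camera_info(name): a dict with "camera_matrix" (3x3 intrinsics, pixels), "R" (3x3) and "t" (3): a world point X has camera coordinates R X + t. Camera axes: x right, y down, z forward; pixel columns grow to the right and rows downward; lengths in m; the calibration is good to about 2 mm. A picture is of the moment at which its call begins: read the wrist's pose just before it. camera_info takes no time and is no camera call; for the wrist camera it gives the pose at the moment of the call.
- manip.finish_job(): hands the job in; it is judged then, once.
The state is a dict: "time": time; "joint_positions": joint angles; "joint_velocities": joint speeds; "joint_efforts": joint torques, N m; "ee_pos": TCP position; "orientation": TCP orientation; "wrist_force": force on the tool from outside, world axes, zero at the start; "ft_torque": the same for the moment, N m; "finger_gap": finger opening in m; "grasp_force": force on a finger pad.
Only numpy, scipy, OpenCV 4.12 (cv2) and the standard library are available. Lean on these libraries where they do the work, as an engineer would, in place of code of your own. Each camera call takes 0.05 s, during which the arm holds its last target. There are 200 camera calls.

## Working session

There is one attempt and no reset: what is moved stays moved. The work goes in short steps, Python scripts to look and compute and a shell command to move; the robot and the scene stay as the last step left them, time stands still between calls to the robot, and variables do not carry over. Pictures are saved under pics/ and viewed, at most 14 in all, crops included, and the job is handed in when it is done.

```bash
mkdir -p pics; ls
python3 - <<'E'
from station import manip, eyes
import cv2
for n in ["scene","side"]:
    cv2.imwrite(f"pics/{n}0.png",eyes.snapshot(n)); c=eyes.camera_info(n); print(n,c["camera_matrix"],c["R"],c["t"])
s=manip.read_state();print(s)
E
```

```text
pics
scene [[568.20818891   0.         314.2623682 ]
 [  0.         568.20818891 236.19211921]
 [  0.           0.           1.        ]] [[-0.74350932  0.66849486 -0.01756448]
 [ 0.5393746   0.58395952 -0.6066847 ]
 [-0.39530866 -0.46054956 -0.79474849]] [ 0.36789436 -0.21958752  1.66868479]
side [[490.09898481   0.         314.56053091]
 [  0.         490.09898481 239.92596467]
 [  0.           0.           1.        ]] [[-0.93261455 -0.36069158  0.01147554]
 [-0.27055232  0.67779694 -0.68366128]
 [ 0.23881278 -0.64069719 -0.72970924]] [0.44143244 0.19432647 1.03782   ]
{'time': 0.1, 'joint_positions': array([-8.84909085e-01,  3.59325326e-01,  1.11920745e-02, -2.90935539e-04,
       -1.22410085e+00, -2.88089770e-01]), 'joint_velocities': array([ 0.00031391, -0.00063803,  0.00207651,  0.00122469,  0.00032926,
       -0.00094885]), 'joint_efforts': array([-1.26454946e-03, -5.84767199e+01,  2.94107956e+01,  6.95458174e+00,
       -3.17484817e-03, -3.87424927e-05]), 'ee_pos': array([ 0.26129876, -0.62193053,  0.23047214]), 'orientation': array([[-9.21954781e-01, -3.87296906e-01, -6.98876278e-04],
       [-3.87297509e-01,  9.21953896e-01,  1.28592876e-03],
       [ 1.46295477e-04,  1.45624121e-03, -9.99998929e-01]]), 'wrist_force': array([ 0.15783116,  0.15477779, -0.76954707]), 'ft_torque': array([ 0.04265452,  0.03922042, -0.07737061]), 'grasp_force': 0.0, 'finger_gap': 0.08543209824366425}
```

View pics/scene0.png

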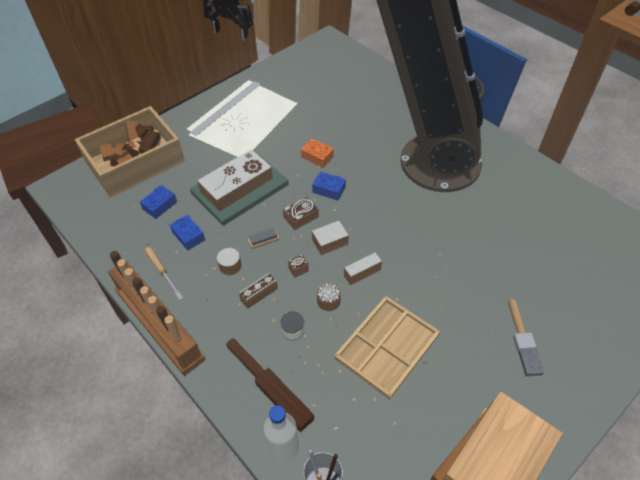

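View pics/side0.png

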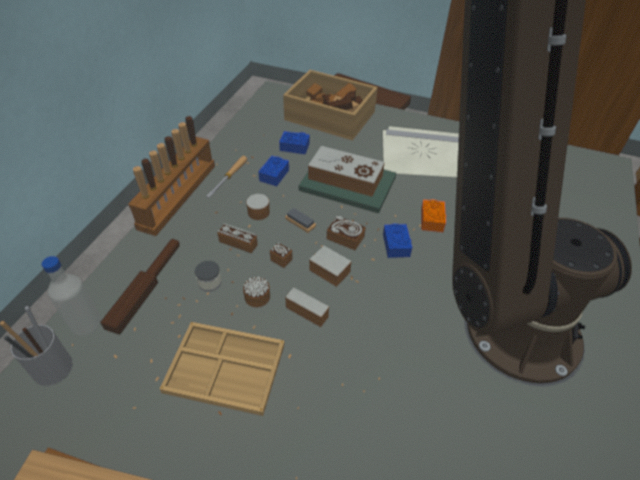

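Scene picture: the carved candidates are paisley (300,211), rosette (329,295), border (258,289) and leaf (298,264). The plain blanks are at (330,236), (229,260) and (363,266), and the blue/orange look-alikes at (329,185), (187,232), (158,201) and (317,152). The tray is at (387,345). The side view agrees: paisley (346,231), rosette (256,291), border (238,236), leaf (281,253). I'll confirm in one enlarged crop.

Run:
```python
import cv2,numpy as np
a=cv2.imread("pics/scene0.png")[190:400,210:450]; b=cv2.imread("pics/side0.png")[200:420,150:390]
a=cv2.resize(a,None,fx=1.66,fy=1.66*220/210,interpolation=3);
cv2.imwrite("pics/crop_scene.png",cv2.resize(cv2.imread("pics/scene0.png")[190:400,210:450],(686,600),interpolation=2))
cv2.imwrite("pics/crop_side.png",cv2.resize(cv2.imread("pics/side0.png")[200:420,150:390],(654,600),interpolation=2))
```

```text
(no output)
```

View pics/crop_scene.png

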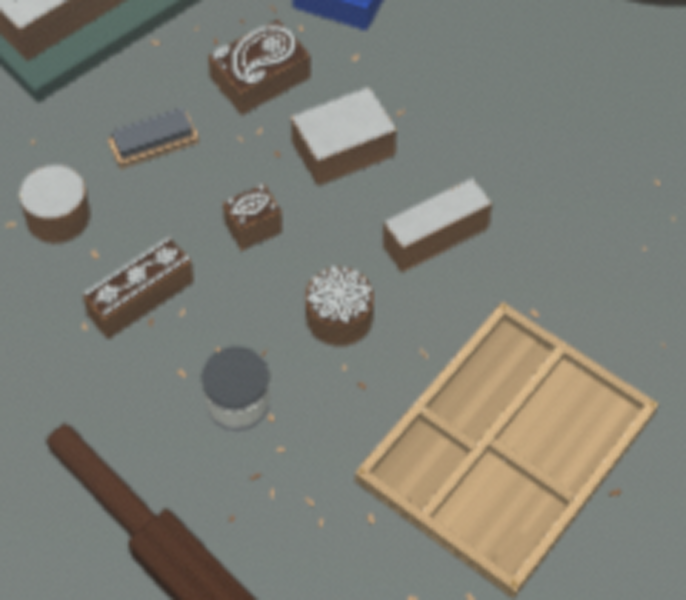

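View pics/crop_side.png

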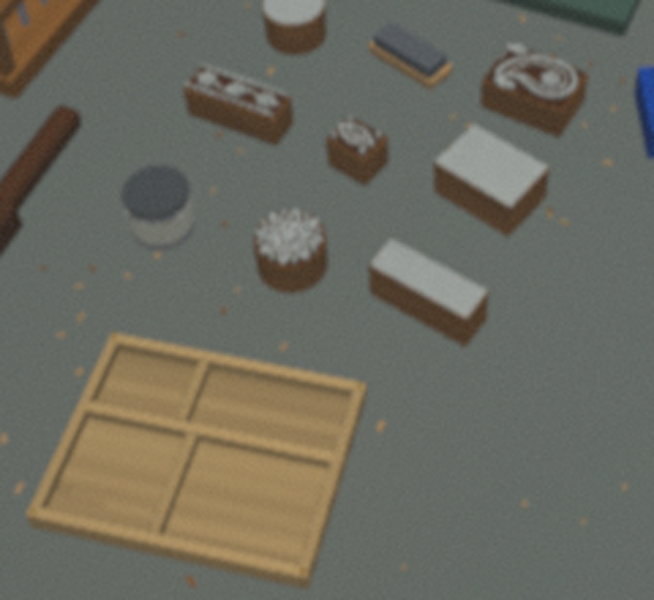

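Both crops confirm it. The paisley teardrop, three-flower border, leaf and flower rosette are white relief on brown. The four compartments are visible too: leaf at lower left in the scene crop, border at the top, paisley at the right, rosette at the bottom. Next I'll measure.

```bash
cat > h.py <<'E'
import numpy as np,cv2
from station import manip, eyes
def ray(c,uv,z):
    K,R,t=[np.array(c[k]) for k in("camera_matrix","R","t")]
    uv=np.atleast_2d(uv).astype(float)
    d=(np.linalg.inv(K)@np.c_[uv,np.ones(len(uv))].T).T@R; o=-R.T@t
    return o+d*((z-o[2])/d[:,2])[:,None]
def mask(im):
    l=cv2.cvtColor(im,cv2.COLOR_BGR2LAB).astype(float); m=np.median(l.reshape(-1,3),0)
    g=cv2.GaussianBlur(l,(0,0),.7)-m
    return ((np.abs(g[...,0])*.35>12)|(np.hypot(g[...,1],g[...,2])>9)).astype(np.uint8)
def tool(p):  # shift in tool axes (mm) from commanded~measured pose to world point p
    s=manip.read_state(); return np.round(s["orientation"].T@(np.array(p)-s["ee_pos"])*1000,1)
E
python3 - <<'E'
from h import *
B={"paisley":((300,211),(346,231)),"rosette":((329,295),(256,291)),"border":((258,289),(238,236)),"leaf":((298,264),(281,253)),"pblank":((330,236),(330,263)),"rblank":((229,260),(258,205)),"bblank":((363,266),(307,305))}
for i,n in enumerate(["scene","side"]):
    im=cv2.imread(f"pics/{n}0.png"); c=eyes.camera_info(n)
    k,l,s,ce=cv2.connectedComponentsWithStats(mask(im))
    for b,v in B.items():
        u=v[i]; j=np.bincount(l[u[1]-6:u[1]+7,u[0]-6:u[0]+7].ravel(),minlength=k); j[0]=0; j=j.argmax()
        print(n,b,s[j],(ray(c,ce[j],.02)[0]*1000).round())
P=np.array([(505,305),(657,405),(515,592),(358,475)])/2.858+[210,190]
Q=np.array([(113,335),(365,383),(307,580),(28,517)])/2.727+[150,200]
for c,p in(("scene",P),("side",Q)):
    w=ray(eyes.camera_info(c),p,.018)*1000
    print(w.round(), w.mean(0).round(), [np.linalg.norm(w[i]-w[i-1]).round() for i in range(4)])
c=eyes.camera_info("wrist");print(c)
E
```

```text
scene paisley [296 205   6   6  22] [ 431. -134.   20.]
scene rosette [319 284  20  17 162] [555. 117.  20.]
scene border [240 282  37  26 314] [686.   9.  20.]
scene leaf [289 262  19  15 178] [563.  17.  20.]
scene pblank [313 221  35  24 479] [427. -14.  20.]
scene rblank [217 248  24  27 470] [ 677. -122.   20.]
scene bblank [344 253  37  31 615] [443. 123.  20.]
side paisley [327 227  38  22 398] [ 432. -101.   20.]
side rosette [248 281  18  14 126] [570. 112.  20.]
side border [218 232  39  20 360] [668.   7.  20.]
side leaf [270 250  22  17 223] [552.  16.  20.]
side pblank [310 246  40  40 943] [438.  -6.  20.]
side rblank [247 194  21  14 232] [ 690. -143.   20.]
side bblank [287 289  41  26 456] [449. 109.  20.]
[[458. 221.  18.]
 [436. 369.  18.]
 [635. 400.  18.]
 [656. 251.  18.]] [547. 310.  18.] [np.float64(200.0), np.float64(149.0), np.float64(201.0), np.float64(150.0)]
[[653. 247.  18.]
 [457. 215.  18.]
 [433. 368.  18.]
 [630. 398.  18.]] [543. 307.  18.] [np.float64(152.0), np.float64(199.0), np.float64(155.0), np.float64(200.0)]
{'camera_matrix': array([[363.19021694,   0.        , 314.05161808],
       [  0.        , 363.19021694, 239.28755017],
       [  0.        ,   0.        ,   1.        ]]), 'R': array([[-0.38696342,  0.92209423,  0.0012398 ],
       [ 0.88417676,  0.3706688 ,  0.28431688],
       [ 0.2617074 ,  0.11111643, -0.95872956]]), 't': array([ 0.67382052, -0.03783256,  0.3786298 ])}
```

```bash
python3 -m handwheel '[[0,-472,455,-190,0],[0,-472,455,-190,0],[0,-472,455,-190,0],[0,-472,455,-190,0],[0,-472,455,-190,0],[0,-472,455,-190,0],[0,-472,455,-190,0],[0,-472,455,-190,0],[0,-472,455,-190,0],[0,-472,455,-190,0],[0,-472,455,-190,0],[0,-472,455,-190,0]]'
python3 - <<'E'
from h import *
import pickle
c=eyes.camera_info("wrist"); im=eyes.snapshot("wrist"); cv2.imwrite("pics/w1.png",im); pickle.dump(c,open("w1.pkl","wb"))
m=cv2.morphologyEx(mask(im),cv2.MORPH_CLOSE,np.ones((5,5)))
for q in cv2.findContours(m,0,2)[0]:
    if 250<cv2.contourArea(q)<15000:
        r=cv2.minAreaRect(q); w=ray(c,cv2.boxPoints(r),.04)*1000
        e=[w[1]-w[0],w[2]-w[1]]; L=[np.linalg.norm(x) for x in e]; d=e[int(L[1]>L[0])]
        print(np.round(r[0]),w.mean(0).round()[:2],np.round(L),"yaw",round(np.degrees(np.arctan2(d[1],d[0]))%180))
s=manip.read_state();print(s["time"],s["ee_pos"],s["orientation"].round(3))
E
```

```text
time: 1.6
ee_pos: [0.5216, -0.0168, 0.4213]
orientation: [[-0.92, -0.391, -0.0], [-0.391, 0.92, 0.0], [-0.0, 0.0, -1.0]]
wrist_force: [-0.2, 0.3, -0.3]
finger_gap: 0.0854
grasp_force: 0.0
[359. 311.] [681. 130.] [51. 48.] yaw 16
[109. 286.] [ 794. -248.] [33. 90.] yaw 77
[283. 273.] [669.  -6.] [99. 32.] yaw 176
[213. 248.] [ 671. -119.] [69. 53.] yaw 157
[386. 241.] [559. 118.] [61. 59.] yaw 12
[112. 225.] [ 697. -269.] [77. 92.] yaw 87
[318. 209.] [553.   4.] [44. 36.] yaw 166
[ 24. 186.] [ 690. -399.] [68. 93.] yaw 11
[422. 169.] [444. 117.] [90. 40.] yaw 167
[348. 127.] [432.  -3.] [88. 52.] yaw 162
[268.  96.] [ 438. -119.] [81. 58.] yaw 171
[174. 100.] [ 498. -234.] [216.  19.] yaw 178
[287.  13.] [ 336. -132.] [81. 29.] yaw 113
[110.  82.] [ 509. -319.] [207. 123.] yaw 179
1.65 [ 0.52076638 -0.01828947  0.42081846] [[-0.921 -0.39  -0.001]
 [-0.39   0.921 -0.   ]
 [ 0.001  0.    -1.   ]]
```

View pics/w1.png

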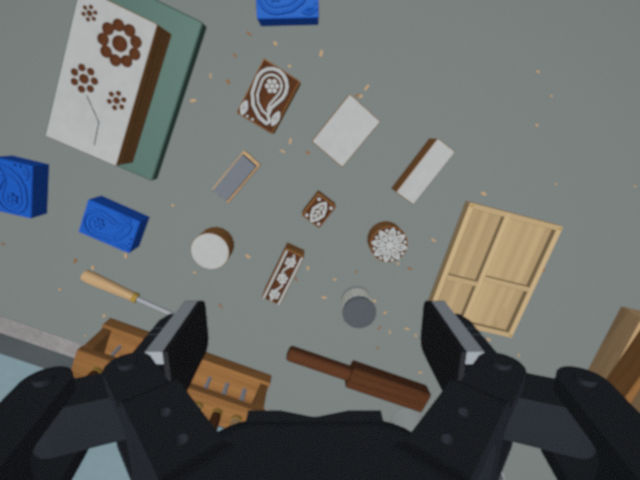

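The wrist picture shows paisley at (269,96), leaf (319,209), rosette (388,242), border (284,273), blanks at (347,130), (423,170) and (212,250), and the tray at (497,268). Next I hover over the paisley block and refine.

```bash
cat >> h.py <<'E'
def look(name,target,h=.04):
    c=eyes.camera_info("wrist"); im=eyes.snapshot("wrist"); cv2.imwrite(f"pics/{name}.png",im)
    g=cv2.morphologyEx(mask(im),cv2.MORPH_CLOSE,np.ones((7,7)))
    s=manip.read_state(); print(s["time"],s["ee_pos"].round(4),"toolx yaw",np.degrees(np.arctan2(s["orientation"][1,0],s["orientation"][0,0])).round(1))
    for q in cv2.findContours(g,0,2)[0]:
        if cv2.contourArea(q)<800: continue
        # contour at top height: side faces inflate only away from the camera foot
        r=cv2.minAreaRect(q); w=ray(c,cv2.boxPoints(r),h)
        if np.hypot(*(w.mean(0)[:2]-target))>.05: continue
        e=[w[1]-w[0],w[2]-w[1]]; L=[np.linalg.norm(x)*1000 for x in e]; d=e[int(L[1]>L[0])]
        print(np.round(r[0]),(w.mean(0)*1000).round()[:2],np.round(L),"yaw",np.degrees(np.arctan2(d[1],d[0])).round(1)%180,"shift",tool([*w.mean(0)[:2],.01]))
E
python3 -m handwheel '[[0,116,-61,221,0.5],[0,116,-61,221,0.5],[0,116,-61,221,0.5],[0,116,-61,221,0.5],[0,116,-61,221,0.5],[0,116,-61,221,0.5],[0,116,-61,221,0.5]]'
python3 -c "
from h import *
look('p1',(.438,-.119))"
```

```text
time: 2.52
ee_pos: [0.4384, -0.1211, 0.2018]
orientation: [[-0.995, 0.102, 0.003], [0.102, 0.995, -0.0], [-0.003, 0.0, -1.0]]
wrist_force: [-0.2, -0.7, 0.8]
finger_gap: 0.0856
grasp_force: 0.0
2.575 [ 0.4384 -0.1209  0.2017] toolx yaw 174.2
[314. 213.] [ 436. -120.] [81. 55.] yaw 171.0 shift [  3.4   0.3 191.7]
```

View pics/p1.png

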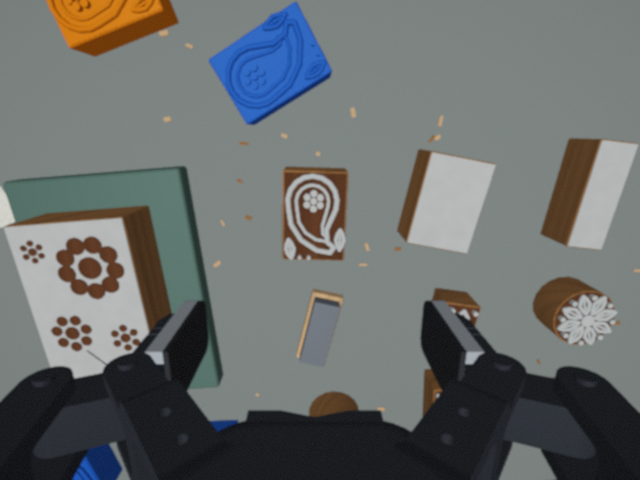

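The block sits at (315,213), straight under the gripper with clear space either side. I descend and grip.

```bash
python3 -m handwheel '[[0,3,0,60,0.05],[0,3,0,120,0.05],[0,3,0,170,0.05],[0,3,0,190,0.05],[0,3,0,190,0.05],[1,3,0,190,0.05],[1,3,0,190,0.05],[1,3,0,190,0.05],[1,3,0,190,0.05],[1,3,0,190,0.05],[1,3,0,190,0.05]]'
```

```text
time: 3.95
ee_pos: [0.4355, -0.1206, 0.012]
orientation: [[-0.989, 0.151, 0.004], [0.151, 0.989, 0.0], [-0.004, 0.001, -1.0]]
wrist_force: [-0.7, 0.8, 5.3]
finger_gap: 0.0545
grasp_force: 63.6
```

Run:
```python
from h import *
import pickle
w=ray(pickle.load(open("w1.pkl","rb")),[(468,202),(564,228),(511,336)],.018)*1000
print(w.round(), ((w[0]+w[2])/2).round(), [np.degrees(np.arctan2(*(w[i]-w[j])[[1,0]])) .round(1) for i,j in((1,0),(2,1))])
print(tool((.498,.332,.10)))
```

```text
[[459. 211.  18.]
 [436. 369.  18.]
 [632. 394.  18.]] [545. 303.  18.] [np.float64(98.1), np.float64(7.4)]
[  6.3 456.9 -87.6]
```

```bash
python3 -m handwheel '[[1,0,0,-60,0],[1,0,20,-100,0],[1,2,80,-100,-0.1],[1,4,140,-100,-0.2],[1,5,200,-100,-0.3],[1,6,260,-100,-0.3],[1,6,320,-100,-0.3],[1,6,380,-100,-0.3],[1,6,430,-100,-0.3],[1,6,455,-100,-0.3],[1,6,455,-100,-0.3]]'
python3 - <<'E'
from h import *
im=eyes.snapshot("wrist"); cv2.imwrite("pics/p2.png",im)
s=manip.read_state();print(s["time"],s["ee_pos"],s["finger_gap"],np.degrees(np.arctan2(s["orientation"][1,0],s["orientation"][0,0])))
print(tool((.498,.330,.020)))
E
```

```text
time: 5.32
ee_pos: [0.4971, 0.3312, 0.1107]
orientation: [[-0.989, -0.149, 0.0], [-0.149, 0.989, 0.001], [-0.001, 0.001, -1.0]]
wrist_force: [-1.1, -0.1, -1.9]
finger_gap: 0.0549
grasp_force: 64.5
5.375 [0.49678552 0.32987506 0.11058375] 0.05492860975806243 -171.50221671748065
[-1.2 -0.1 90.6]
```

View pics/p2.png

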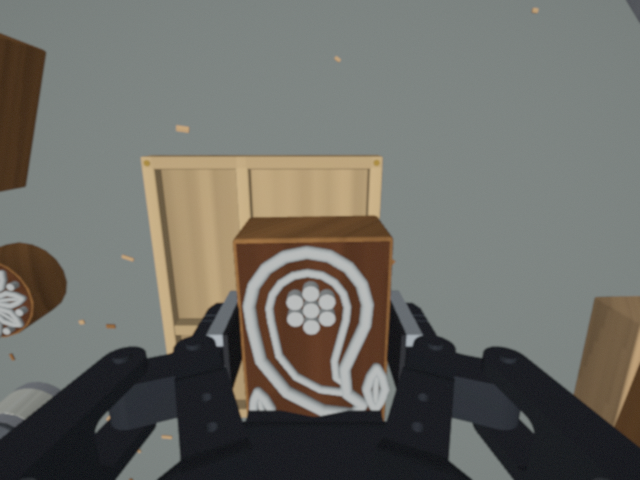

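Run:
```python
from h import *
w=ray(eyes.camera_info("wrist"),[(142,157),(382,157)],.018)*1000
d=w[1]-w[0];print(w.round(),np.linalg.norm(d))
y=d/np.linalg.norm(d); x=np.array([y[1],-y[0],0]); o=w.mean(0)+101*x
print("yaw",np.degrees(np.arctan2(x[1],x[0])),"centre",o)
for n,a,b in(("pais",-43,30),("ros",54,30),("bor",-37,-43),("leaf",60,-43)): print(n,(o+a*x+b*y).round(),tool([*(o+a*x+b*y)[:2]/1000,.02]))
```

```text
[[457. 215.  18.]
 [435. 365.  18.]] 151.80767848517164
yaw 8.474923162419097 centre [545.67944037 304.50077244  18.        ]
pais [499. 328.  18.] [-1.6 -2.3 90.6]
ros [595. 342.  18.] [-98.6  -2.4  90.6]
bor [515. 257.  18.] [ -7.6 -75.3  90.6]
leaf [611. 271.  18.] [-104.6  -75.4   90.6]
```

```bash
python3 -m handwheel '[[1,-2,-2,45,0],[1,-2,-2,75,0],[1,-2,-2,90,0],[1,-2,-2,91,0],[1,-2,-2,91,0],[0.25,-2,-2,91,0],[0.25,-2,-2,91,0],[0.25,-2,-2,91,0],[0.25,-2,-2,60,0],[0.25,-2,-2,0,0],[0,-2,-2,-30,0],[0,-2,-2,-80,0]]'
python3 - <<'E'
from h import *
im=eyes.snapshot("wrist"); cv2.imwrite("pics/p3.png",im)
print(manip.read_state()["time"],tool((.560,.118,.20)))
E
```

```text
time: 6.88
ee_pos: [0.4986, 0.3275, 0.1907]
orientation: [[-0.989, -0.147, -0.002], [-0.147, 0.989, -0.001], [0.002, -0.001, -1.0]]
wrist_force: [1.0, 1.3, -1.1]
finger_gap: 0.0853
grasp_force: 0.0
6.925 [ -26.1 -218.1   -1.7]
```

View pics/p3.png

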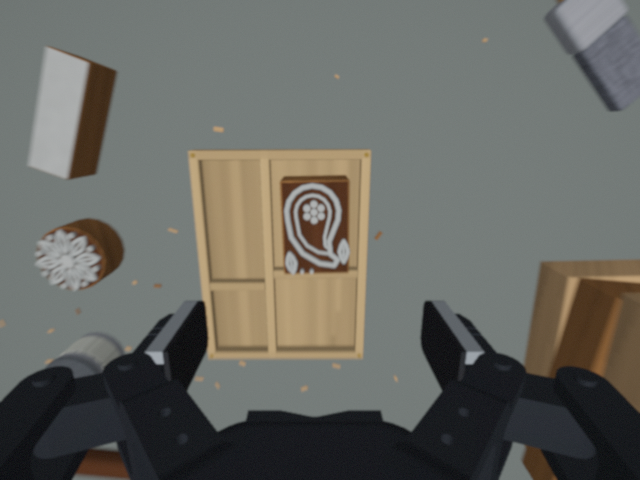

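The paisley lies flat in its own compartment at (316,226). Next is the rosette.

```bash
python3 -m handwheel '[[0,-26,-218,0,0],[0,-26,-218,0,0],[0,-26,-218,0,0],[0,-26,-218,0,0],[0,-26,-218,0,0],[0,-26,-218,0,0]]'
python3 -c "
from h import *
look('r1',(.560,.118))"
```

```text
time: 7.68
ee_pos: [0.5572, 0.1164, 0.1903]
orientation: [[-0.989, -0.147, 0.0], [-0.147, 0.989, 0.0], [-0.0, 0.0, -1.0]]
wrist_force: [0.5, 0.3, -1.0]
finger_gap: 0.0855
grasp_force: 0.0
7.725 [0.5572 0.1169 0.1903] toolx yaw -171.5
[322. 224.] [559. 124.] [54. 60.] yaw 10.3 shift [ -2.6   7.2 180.3]
```

```bash
python3 -m handwheel '[[0,-2,5,60,0],[0,-2,5,120,0],[0,-2,5,165,0],[0,-2,5,180,0],[0,-2,5,180,0],[1,-2,5,180,0],[1,-2,5,180,0],[1,-2,5,180,0],[1,-2,5,180,0],[1,-2,5,180,0],[1,-2,5,130,0],[1,-2,5,80,0]]'
python3 -c "
from h import *
print(tool((.595,.342,.09)))"
```

```text
time: 9.22
ee_pos: [0.5585, 0.1215, 0.1125]
orientation: [[-0.989, -0.147, 0.001], [-0.147, 0.989, 0.0], [-0.001, 0.0, -1.0]]
wrist_force: [1.0, -0.5, -0.9]
finger_gap: 0.0563
grasp_force: 64.2
[-68.6 212.7  22.6]
```

```bash
python3 -m handwheel '[[1,-20,60,0,0],[1,-40,120,0,0],[1,-60,180,0,0],[1,-68,213,0,0],[1,-68,213,0,0],[1,-68,213,50,0],[1,-68,213,80,0],[1,-68,213,93,0],[1,-68,213,93,0],[0.23,-68,213,93,0],[0.23,-68,213,93,0],[0.23,-68,213,93,0]]'
python3 -m handwheel '[[0.23,0,0,-40,0],[0.23,0,0,-100,0],[0,0,0,-160,0],[0,0,0,-170,0]]'
python3 -c "
from h import *
cv2.imwrite('pics/r2.png',eyes.snapshot('wrist'))
print(tool((.669,-.006,.2)))"
```

```text
time: 10.72
ee_pos: [0.5945, 0.3423, 0.0178]
orientation: [[-0.989, -0.147, 0.001], [-0.147, 0.989, 0.001], [-0.001, 0.0, -1.0]]
wrist_force: [1.2, 0.7, -0.6]
finger_gap: 0.0659
grasp_force: 0.0
time: 11.22
ee_pos: [0.5964, 0.3437, 0.1934]
orientation: [[-0.989, -0.148, 0.007], [-0.148, 0.989, 0.006], [-0.008, 0.004, -1.0]]
wrist_force: [0.4, 0.9, -0.2]
finger_gap: 0.0854
grasp_force: 0.0
[ -21.  -356.3   -9.1]
```

View pics/r2.png

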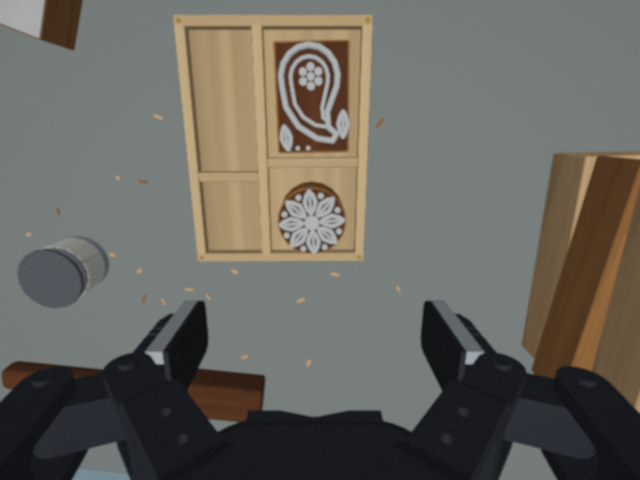

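The rosette is in its compartment at (312,222). Next is the border.

```bash
python3 -m handwheel '[[0,-21,-356,-5,0.2],[0,-21,-356,-5,0.2],[0,-21,-356,-5,0.2],[0,-21,-356,-5,0.2],[0,-21,-356,-5,0.2],[0,-21,-356,-5,0.2],[0,-21,-356,-5,0.2],[0,-21,-356,-5,0.2]]'
python3 -c "
from h import *
look('b1',(.669,-.006))"
```

```text
time: 12.28
ee_pos: [0.667, -0.0069, 0.191]
orientation: [[-0.999, 0.053, -0.002], [0.053, 0.999, -0.0], [0.002, -0.0, -1.0]]
wrist_force: [0.1, 0.5, 0.4]
finger_gap: 0.0853
grasp_force: 0.0
12.325 [ 0.667  -0.0062  0.1913] toolx yaw 177.0
[321. 227.] [673.  -0.] [38. 92.] yaw 179.3 shift [ -5.9   6.1 181.3]
```

View pics/b1.png

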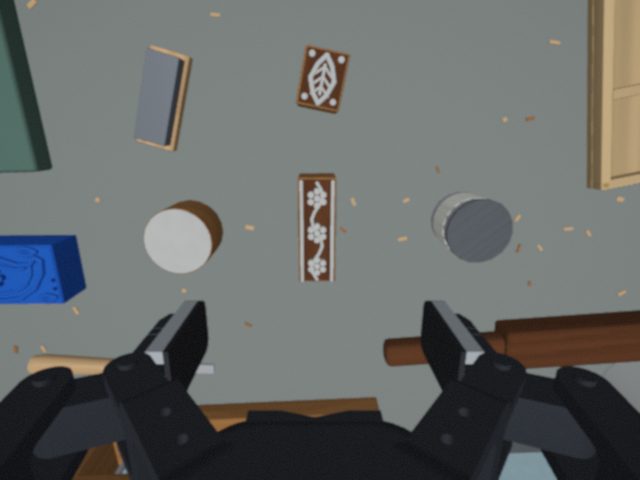

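The border is at (318,230) and aligned, with free space either side. Gripping.

```bash
python3 -m handwheel '[[0,-5,2,60,0],[0,-5,2,120,0],[0.3,-5,2,165,0],[0.3,-5,2,177,0],[1,-5,2,177,0],[1,-5,2,177,0],[1,-5,2,177,0],[1,-5,2,177,0],[1,-5,2,177,0],[1,-5,2,177,0],[1,-5,2,130,0],[1,-5,2,80,0]]'
python3 -c "
from h import *
print(tool((.515,.257,.023)))"
```

```text
time: 13.82
ee_pos: [0.6721, -0.0053, 0.1132]
orientation: [[-0.999, 0.052, -0.001], [0.052, 0.999, -0.0], [0.001, -0.0, -1.0]]
wrist_force: [0.6, 0.1, -1.4]
finger_gap: 0.0305
grasp_force: 60.4
[170.5 253.7  90.3]
```

```bash
python3 -m handwheel '[[1,30,45,0,-0.1],[1,60,90,0,-0.2],[1,90,135,0,-0.2],[1,120,180,0,-0.2],[1,150,225,0,-0.2],[1,170,253,0,-0.2],[1,170,253,0,-0.2],[1,170,253,50,-0.2],[1,170,253,80,-0.2],[1,170,253,90,-0.2],[1,170,253,90,-0.2]]'
python3 -m handwheel '[[0.52,0,0,0,0],[0.52,0,0,0,0],[0.52,0,0,0,0],[0.52,0,0,-40,0],[0.52,0,0,-100,0],[0,0,0,-160,0],[0,0,0,-175,0],[0,0,0,-175,0]]'
python3 -c "
from h import *
cv2.imwrite('pics/b2.png',eyes.snapshot('wrist'))
print(tool((.553,.004,.2)))"
```

```text
time: 15.2
ee_pos: [0.5166, 0.2561, 0.0237]
orientation: [[-0.989, -0.147, 0.001], [-0.147, 0.989, 0.0], [-0.001, 0.0, -1.0]]
wrist_force: [0.1, 0.9, -0.7]
finger_gap: 0.031
grasp_force: 60.4
time: 16.2
ee_pos: [0.5163, 0.2569, 0.1983]
orientation: [[-0.989, -0.147, 0.002], [-0.147, 0.989, 0.002], [-0.002, 0.002, -1.0]]
wrist_force: [0.4, -0.6, -0.6]
finger_gap: 0.0855
grasp_force: 0.0
[ 1.000e-01 -2.551e+02 -3.400e+00]
```

View pics/b2.png

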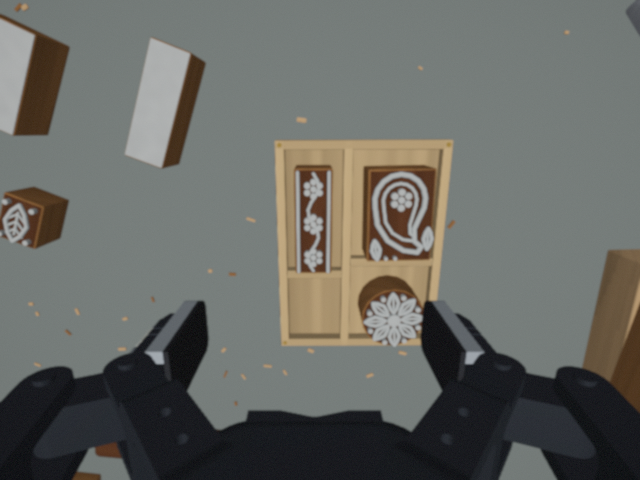

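The border lies in its compartment at (313,220). Now the leaf.

```bash
python3 -m handwheel '[[0,0,-255,0,0.37],[0,0,-255,0,0.37],[0,0,-255,0,0.37],[0,0,-255,0,0.37],[0,0,-255,0,0.37],[0,0,-255,0,0.37],[0,0,-255,0,0.37]]'
python3 -c "
from h import *
look('l1',(.553,.004))"
```

```text
time: 17.12
ee_pos: [0.5533, 0.0052, 0.1964]
orientation: [[-0.976, 0.219, -0.001], [0.219, 0.976, -0.0], [0.001, -0.001, -1.0]]
wrist_force: [-0.3, 0.3, 0.1]
finger_gap: 0.0857
grasp_force: 0.0
17.175 [0.5534 0.0054 0.1967] toolx yaw 167.4
[315. 220.] [553.   7.] [33. 46.] yaw 168.2 shift [  0.4   1.3 186.7]
```

View pics/l1.png

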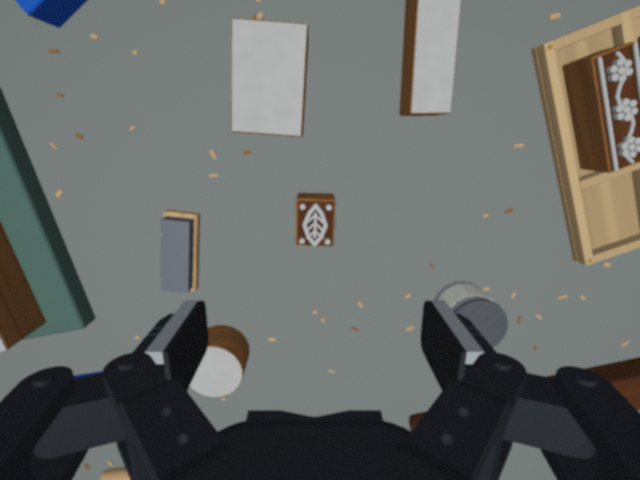

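The leaf is at (315,220), centred, aligned and clear. Gripping at TCP z ≈ 14 mm.

```bash
python3 -m handwheel '[[0,-1,1,60,0],[0,-1,1,120,0],[0.3,-1,1,170,0],[0.3,-1,1,182,0],[1,-1,1,182,0],[1,-1,1,182,0],[1,-1,1,182,0],[1,-1,1,182,0],[1,-1,1,182,0],[1,-1,1,182,0],[1,-1,1,130,0],[1,-1,1,85,0]]'
python3 -c "
from h import *
print(tool((.611,.271,.023)))"
```

```text
time: 18.68
ee_pos: [0.5548, 0.0049, 0.1142]
orientation: [[-0.975, 0.22, 0.0], [0.22, 0.975, -0.0], [-0.0, 0.0, -1.0]]
wrist_force: [0.0, 0.5, -1.0]
finger_gap: 0.0329
grasp_force: 59.6
[  3.9 271.9  91.2]
```

```bash
python3 -m handwheel '[[1,1,60,0,-0.1],[1,2,120,0,-0.2],[1,3,180,0,-0.37],[1,4,240,0,-0.37],[1,4,272,0,-0.37],[1,4,272,0,-0.37],[1,4,272,50,-0.37],[1,4,272,80,-0.37],[1,4,272,91,-0.37],[1,4,272,91,-0.37]]'
python3 -m handwheel '[[0.5,0,0,0,0],[0.5,0,0,0,0],[0.5,0,0,0,0],[0.5,0,0,-40,0],[0.5,0,0,-100,0],[0,40,0,-160,0],[0,80,0,-200,0],[0,80,0,-200,0],[0,80,0,-200,0]]'
python3 -c "
from h import *
cv2.imwrite('pics/l2.png',eyes.snapshot('wrist'))"
```

```text
time: 19.92
ee_pos: [0.611, 0.2705, 0.023]
orientation: [[-0.989, -0.147, 0.001], [-0.147, 0.989, 0.0], [-0.001, 0.0, -1.0]]
wrist_force: [0.1, -0.4, -0.6]
finger_gap: 0.0331
grasp_force: 59.7
time: 21.05
ee_pos: [0.5315, 0.2596, 0.2218]
orientation: [[-0.989, -0.148, 0.001], [-0.148, 0.989, 0.001], [-0.001, 0.001, -1.0]]
wrist_force: [0.4, 0.1, 0.5]
finger_gap: 0.0853
grasp_force: 0.0
```

View pics/l2.png

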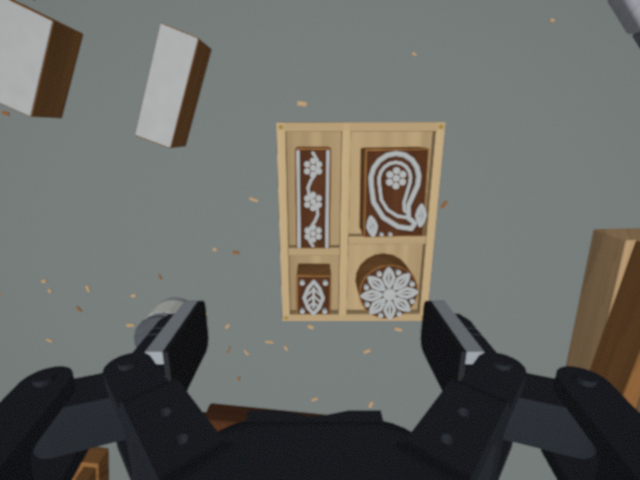

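All four blocks lie flat, each in its own compartment: border (313,200), paisley (395,192), leaf (313,290), rosette (388,290). The blanks are untouched and the gripper is clear, so I'm handing in.

```bash
python3 -c "
from station import manip
print(manip.finish_job())"
```

```text
the job is handed in; nothing more can be done
None
```

I packed the four carved blocks face up and flat, each in its own compartment, left the blanks and the blue and orange look-alikes alone, and handed the job in after about 21 s; no verdict came back.

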